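Set two plaster mould halves to drain on narrow sloping stands

TASK

The two washed plaster mould halves lying on the bench must be set to drain: put the domed half on the lower stand and the hollow half on the taller one. Each must lie flat on its narrow sloping beam, centred across it and in line with it, with the pour end (the tongue or the open channel) pointing downhill and up against the stop. Set them down gently, as plaster chips, do not tip them over, and leave the jar, bowl, brush and flask where they are.

Things in the scene. Friction and masses are not known exactly. Their poses are not given: they have to be found in the camera images.
- domed_half: White plaster mould half: block 110 (x) x 54 (y) x 36 mm with plain upright sides; on top two joined domes 16 mm high and a tongue 14 mm wide, 7 mm high, running to the -x end (pour end). 0.2 to 0.4 kg. Origin: centre of the underside; z up. Lies flat on the bench left or right of the stands, pour end towards the robot, up to 86 degrees off.
- domed_tongue (a point): End of the domed half's tongue at the top edge of its pour end: 55 mm along -x from the block's origin, 36 mm above the underside.
- hollow_half: White plaster mould half: block 110 (x) x 54 (y) x 36 mm with plain upright sides; its top is hollowed 22 mm deep, walls 8 to 10 mm, and a 15 mm wide channel leads out through the -x end (pour end). 0.17 to 0.34 kg. Origin: centre of the underside; z up. Lies flat on the bench on the other side of the stands, pour end towards the robot, up to 86 degrees off.
- hollow_channel (a point): Mouth of the hollow half's channel at the top edge of its pour end: 55 mm along -x from the block's origin, 36 mm above the underside.
- low_stand: Fixed drain stand, the lower of two: steel drip tray 150 x 80 x 14 mm, two 14 mm legs, one narrow wooden beam 24 mm wide, 12 mm thick, along x. Its flat top slopes 20 degrees, rising to the stand's +x, away from the robot; it is 85 mm above the bench over the origin. A stop ends it at -x. Origin: centre of the tray's underside; z up, y level across the beam.
- low_seat (a point): Middle of the lower stand's beam top, 85 mm straight above the stand's origin (axes as the stand, not tilted). The stop's inner face is 55 mm down the slope from here; it is 8 mm thick, 12 mm proud of the beam. A 110 mm mould touching it has its underside centre here. Beside the beam is free room for fingers.
- tall_stand: Fixed drain stand, the taller of two: steel drip tray 150 x 80 x 14 mm, two 14 mm legs, one narrow wooden beam 24 mm wide, 12 mm thick, along x. Its flat top slopes 20 degrees, rising to the stand's +x, away from the robot; it is 125 mm above the bench over the origin. A stop ends it at -x. Origin: centre of the tray's underside; z up, y level across the beam.
- tall_seat (a point): Middle of the taller stand's beam top, 125 mm straight above the stand's origin (axes as the stand, not tilted). The stop's inner face is 55 mm down the slope from here; it is 8 mm thick, 12 mm proud of the beam. A 110 mm mould touching it has its underside centre here. Beside the beam is free room for fingers.
- jar: Bystander: grey closed jar standing upright, 72 mm across, 170 mm tall. Origin: centre of its underside.
- bowl: Bystander: white bowl, 116 mm across the rim, 60 mm tall. Origin: centre of its underside.
- brush: Bystander: flat wooden brush 160 mm long lying on the bench between the robot and the stands, under 30 mm high. Origin near its middle, length along x.
- flask: Bystander: white bottle standing upright beyond the stands, 60 mm across, 190 mm tall. Origin: centre of its underside.
Things that resemble listed ones, but are neither listed nor needed, are in the scene too. What is shaped like the hollow_half but black is not meant. What is shaped like the domed_half but red is not meant.

How it is judged (in metres and radians):
At the end, for the whole second after the job is handed in: Domed half on the low stand, hollow half on the tall one, at rest on the slope (20 +-3.4 deg), within 8 mm of the beam's centre line and 0.12 rad of its direction, pour end downhill within 9 mm of the stop; jar, bowl, brush and flask within 20 mm of their starts (x of domed_half in the frame of low_stand between -0.004 and 0.009 m and y of domed_half in the frame of low_stand between -0.008 and 0.008 m and z of domed_half in the frame of low_stand between 0.081 and 0.092 m and angle between domed_half's own z axis and vertical between 0.29 and 0.41 rad and angle between the y axis of domed_half and the y axis of low_stand, either way round below 0.12 rad and x of domed_tongue in the frame of low_stand below -0.03 m and linear speed of each of domed_half, hollow_half below 0.01 m/s and angular speed of each of domed_half, hollow_half below 0.1 rad/s and contact force between domed_half and low_stand above 0.5 N and x of hollow_half in the frame of tall_stand between -0.004 and 0.009 m and y of hollow_half in the frame of tall_stand between -0.008 and 0.008 m and z of hollow_half in the frame of tall_stand between 0.121 and 0.132 m and angle between hollow_half's own z axis and vertical between 0.29 and 0.41 rad and angle between the y axis of hollow_half and the y axis of tall_stand, either way round below 0.12 rad and x of hollow_channel in the frame of tall_stand below -0.03 m and contact force between hollow_half and tall_stand above 0.5 N and distance of each of jar, bowl, brush, flask from where it was at the start of the episode below 0.02 m); the robot touches nothing.
It fails at once if a bystander (jar, bowl, brush, flask) is moved by more than 20 mm (distance of any of jar, bowl, brush, flask from where it was at the start of the episode above 0.02 m).
It fails at once if a mould half is tipped over (more than 60 degrees) (angle between any of domed_half, hollow_half's own z axis and vertical above 1.05 rad).
It fails at once if a mould half is banged on a stand (more than 45 N) (contact force between any of domed_half, hollow_half and low_stand above 45 N or contact force between any of domed_half, hollow_half and tall_stand above 45 N).
It also fails if it takes over 64 s, if anything falls off the work surface, if the arm or the gripper's body presses on something with over 40 N, if the wrist force passes 120 N, or if a joint passes its speed limit or range.

ROBOT

A 6-joint arm with a two-finger parallel gripper is mounted at the origin on the work surface. World frame = base frame: x ahead of the robot, y to its left, z up, the work surface at z = 0. Lengths are in mm, angles in rad, forces in N, time in s.
With the tool pointing down it reaches from about 350 to 875 mm from the base axis. Payload 4.2 kg.
Tool frame: the origin (TCP) lies at the very end of the fingers, on their centre line; the grasp point (between the pads) lies 19 mm behind it; z points along the fingers, y is the line along which they close (so a half turn about z gives the same grasp; the last joint's range is limited). The gripper opens to 85 mm and grips with 20 to 120 N. Pads are 22 mm wide; open, the fingers measure 114 mm over their backs; the gripper's body (76 mm by 85 mm) begins 54 mm behind the grasp point. The pads swing forward as they close: fully open they stand 13 mm farther back than shut.
Start: joints at [1.463, 0.385, 0.008, 0, -1.194, -0.259], TCP at [224.111, 583.415, 231.312] pointing down, gripper open.
Joint ranges: [-3.14, 3.14], [-1.21, 2.06], [-1.07, 1.41], [-3.16, 2.05], [-2.99, -0.16], [-3.1, 3.1]. Speed limits (rad/s): [2.79, 2.79, 3.14, 3.14, 3.14, 3.14].

INTERFACE

Orientations are given as a unit quaternion [x, y, z, w].
In Python, from bench import arm, optics gives the robot as it stands. The module is installed in compiled form; this text tells all that it offers.
- The arm moves only by the tool step_arm, never from a script. Its argument "motion" is a list of rows, each an object with "dr": the turn, a rotation vector about the tool's x, y, z in units of 8 degrees (1.0 is 8 degrees), a list of three; "slide": the shift along the tool's x, y, z in mm, a list of three; "jaw": the finger opening in mm, from 0 to 85.4. A call has exactly 8 rows; each row is the pose to reach, as a shift and turn from the pose commanded when the call began, along the tool's axes at that moment; what a row does not reach only later rows make up. A row lasts 1/8 s, in which the tool goes at most 62.5 mm and 10.7 degrees, less where a joint would pass 70% of its speed; a pose out of reach is approached as far as the arm can. A call with a gripper value outside its range is refused whole. The fingers move at their own pace and stop on an object; the grip force is fixed at half the most. Time passes only in rows, so rows that repeat a pose let the fingers close, or fill a call up. It gives the time, the measured TCP pose, the force, the opening and the grip force at its end, in the units of the state.
- arm.read_state(): the state, without advancing time (a new reading comes with each control period).
- optics.get_image(name): name is "side" or "top" or "wrist"; returns the picture (400x640x3 uint8, blue, green, red); there is no depth.
- optics.camera_info(name): a dict with "camera_matrix" (3x3 intrinsics, pixels), "k1" (the pictures are not rectified: a ray, as slopes to the right and down, at radius r is drawn at 1 + k1 r^2 times it, then the intrinsics apply), "view" (4x4, takes a point from world to camera coordinates); the wrist camera has in their place "T_tool_cam" (4x4, takes a point from camera to tool coordinates, whose origin is the TCP and whose axes are the flange's). Camera axes: x right, y up, looking along -z (the intrinsics and any distortion apply to the point x, -y, -z); pixel columns grow to the right and rows downward; lengths in mm; the calibration is good to about 2 mm. A picture is of the moment at which its call begins: read the wrist's pose just before it. camera_info takes no time and is no camera call.
- arm.job_done(): hands the job in; it is judged then, once.
The state is a dict: "clock": time; "joints": joint angles; "joint_vel": joint speeds; "joint_efforts": joint torques, N m; "position": TCP position; "ee_rot": TCP orientation; "contact_force": force on the tool from outside, world axes, zero at the start; "wrist_torque": the same for the moment, N m; "gripper_width": finger opening in mm; "grasp_force": force on a finger pad.
Only numpy, scipy, OpenCV 4.12 (cv2) and the standard library are available. Lean on these libraries where they do the work, as an engineer would, in place of code of your own. Each camera call takes 0.05 s, during which the arm holds its last target. There are 200 camera calls.

## Working session

There is one attempt and no reset: what is moved stays moved. The work goes in short steps, Python scripts to look and compute and a tool call to move; the robot and the scene stay as the last step left them, time stands still between calls to the robot, and variables do not carry over. Pictures are saved under pics/ and viewed, at most 10 in all, crops included, and the job is handed in when it is done.

Besides the shell and the picture viewer there is one more tool, called after ">>>" as name(argument=value, ...) on one line, values as JSON. step_arm: Moves the arm, as the interface text tells. Its arguments: {"type":"object","properties":{"motion":{"type":"array","items":{"type":"object","properties":{"dr":{"type":"array","items":{"type":"number"}},"slide":{"type":"array","items":{"type":"number"}},"jaw":{"type":"number"}}}}},"required":["motion"]}

```bash
mkdir -p pics
python3 - <<'E'
from bench import arm, optics
import cv2, numpy as np
np.set_printoptions(precision=4,suppress=True)
s=arm.read_state(); print(s['clock'],s['position'],s['ee_rot'],s['contact_force'],s['gripper_width'])
for n in ['top','side']:
    cv2.imwrite(f'pics/{n}0.png',optics.get_image(n)); i=optics.camera_info(n); print(n,i['camera_matrix'],i['k1'],i['view'])
i=optics.camera_info('wrist');print(i)
E
```

```text
0.0 [223.9212 582.8877 230.2295] [ 0.9832 -0.1825 -0.0002  0.0011] [-0.1657  0.1512  0.1043] 85.26709890575134
top [[474.8343   0.     313.9709]
 [  0.     474.8343 196.6452]
 [  0.       0.       1.    ]] -0.016099890389316307 [[   -0.0109    -0.9999    -0.0033   -36.1097]
 [    0.9875    -0.0113     0.157   -541.7127]
 [   -0.157     -0.0015     0.9876 -1497.2975]
 [    0.         0.         0.         1.    ]]
side [[444.0715   0.     325.0118]
 [  0.     444.0715 193.843 ]
 [  0.       0.       1.    ]] -0.053251549273884535 [[   -0.9877    -0.1558    -0.0092   537.9148]
 [    0.109     -0.7304     0.6743  -159.9833]
 [   -0.1118     0.665      0.7384 -1253.2684]
 [    0.         0.         0.         1.    ]]
{'camera_matrix': array([[333.6702,   0.    , 315.9538],
       [  0.    , 333.6702, 199.1877],
       [  0.    ,   0.    ,   1.    ]]), 'k1': -0.04801516170140643, 'T_tool_cam': array([[   0.0005,    0.9664,    0.2571,   65.4992],
       [   1.    ,   -0.0005,    0.0001,   -0.8048],
       [   0.0002,    0.2571,   -0.9664, -143.1288],
       [   0.    ,    0.    ,    0.    ,    1.    ]])}
```

View pics/top0.png

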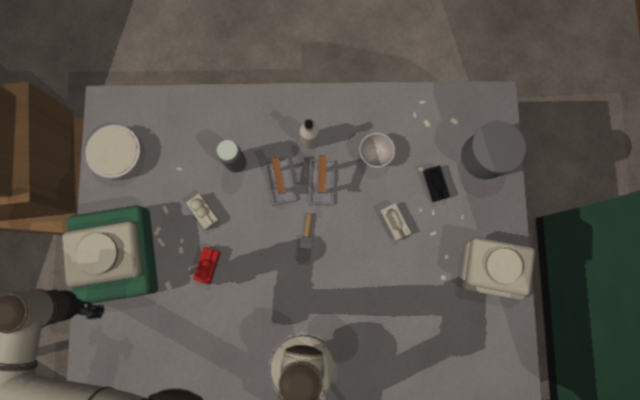

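View pics/side0.png

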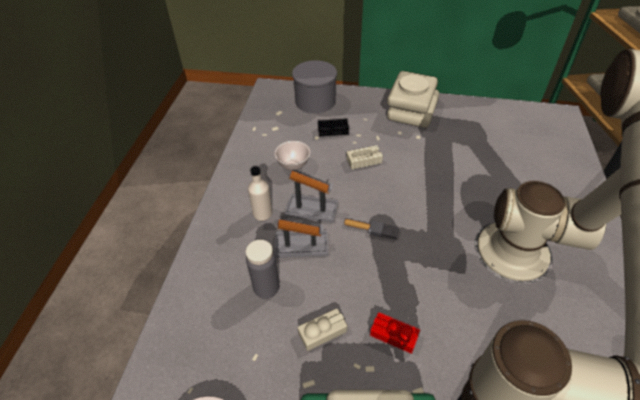

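```bash
cat > h.py <<'E'
from bench import arm, optics
import cv2, numpy as np
from scipy.spatial.transform import Rotation as R
np.set_printoptions(precision=2,suppress=True)
def cam(n,s=None):
    i=optics.camera_info(n)
    if n=='wrist':
        T=np.eye(4); T[:3,:3]=R.from_quat(s['ee_rot']).as_matrix(); T[:3,3]=s['position']
        C=T@i['T_tool_cam']
    else: C=np.linalg.inv(i['view'])
    return i['camera_matrix'],i['k1'],C
def ray(px,c):
    K,k1,C=c
    u=cv2.undistortPoints(np.array([[px]],float),K,np.array([k1,0,0,0.]))[0,0]
    return C[:3,3], C[:3,:3]@np.array([u[0],-u[1],-1.])
def onz(px,z,c):
    o,d=ray(px,c); return o+d*(z-o[2])/d[2]
def proj(p,c):
    K,k1,C=c; q=np.linalg.inv(C)@np.append(p,1); x,y=q[0]/-q[2],-q[1]/-q[2]
    f=1+k1*(x*x+y*y); return np.array([K[0,0]*x*f+K[0,2],K[1,1]*y*f+K[1,2]])
E
python3 - <<'E'
from h import *
im=cv2.imread('pics/top0.png')
a=im[130:230,250:350]; l=im[185:235,180:230]; r=im[195:245,370:420]
big=np.hstack([cv2.resize(a,(600,600),interpolation=cv2.INTER_CUBIC),np.vstack([cv2.resize(x,(200,200),interpolation=cv2.INTER_CUBIC) for x in (l,r)]+[np.zeros((200,200,3),np.uint8)])])
cv2.imwrite('pics/crop.png',cv2.convertScaleAbs(big,alpha=1.5))
c=cam('top')
for n,p,z in [('dome',(202,210),36),('hollow',(395,221),36),('red',(207,265),36),('seatL',(279,176),85),('seatR',(322,174),125),('jar',(229,149),170),('flask',(309,124),190),('bowl',(377,150),60),('brush',(308,227),20)]: print(n,onz(p,z,c))
E
```

```text
dome [502.59 322.04  36.  ]
hollow [ 459.66 -303.09   36.  ]
red [325.43 301.54  36.  ]
seatL [602.22  68.1   85.  ]
seatR [598.79 -67.9  125.  ]
jar [669.86 212.96 170.  ]
flask [738.95 -29.9  190.  ]
bowl [ 690.01 -249.18   60.  ]
brush [444.95 -21.59  20.  ]
```

View pics/crop.png

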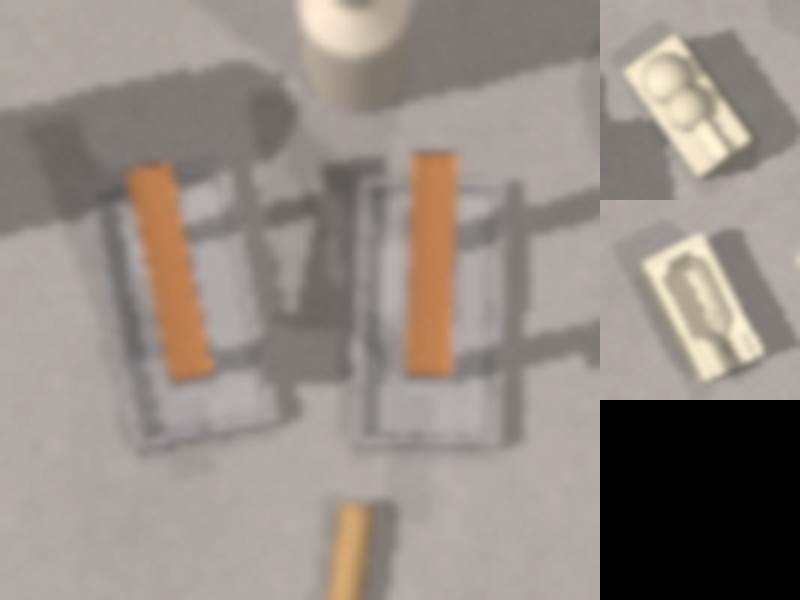

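```bash
cat >> h.py <<'E'
def to(pos,yaw,pitch=0):
    "slide & dr to get the TCP to pos with tool x at yaw, raised by pitch (deg)"
    s=arm.read_state(); A=R.from_quat(s['ee_rot'])
    B=R.from_euler('ZYX',[yaw,-pitch,0],degrees=True)*R.from_euler('x',180,degrees=True)
    print('slide',A.inv().apply(np.array(pos)-s['position']),'dr',(A.inv()*B).as_rotvec(degrees=True)/8)
E
python3 -c "
from h import *
to((502,322,230),35)"
```

```text
slide [353.19 143.83   0.65] dr [ 0.01  0.01 -7.  ]
```

>>> step_arm(motion=[{"slide": [50,20,0],"dr": [0,0,-1],"jaw": 85},{"slide": [101,41,0],"dr": [0,0,-2],"jaw": 85},{"slide": [152,62,0],"dr": [0,0,-3],"jaw": 85},{"slide": [203,83,0],"dr": [0,0,-4],"jaw": 85},{"slide": [254,103,0],"dr": [0,0,-5],"jaw": 85},{"slide": [304,124,0],"dr": [0,0,-6],"jaw": 85},{"slide": [353,144,0],"dr": [0,0,-7],"jaw": 85},{"slide": [353,144,0],"dr": [0,0,-7],"jaw": 85}])

```text
clock: 1.1
position: [503.8, 319.6, 230.5]
ee_rot: [0.954, 0.298, -0.001, 0.0]
contact_force: [-0.4, 0.3, -0.0]
gripper_width: 85.1
grasp_force: 0.0
```

Run:
```python
from h import *
s=arm.read_state(); im=optics.get_image('wrist'); cv2.imwrite('pics/w1.png',im)
print(s['clock'],s['position'],s['joints'],R.from_quat(s['ee_rot']).as_euler('ZYX',degrees=True))
```

```text
1.1 [503.78 319.63 230.46] [ 0.84  0.34 -0.07  0.   -1.17  1.34] [ 34.72   0.09 179.98]
```

View pics/w1.png

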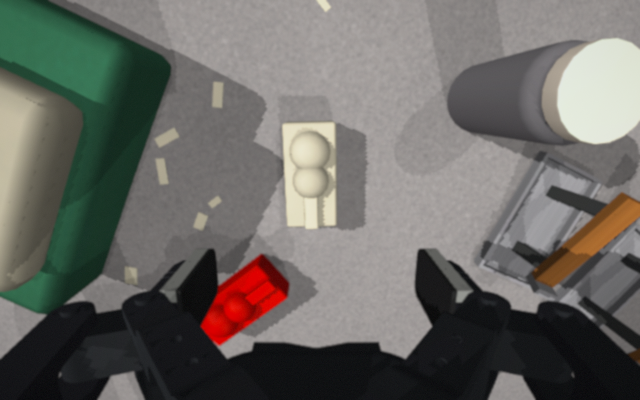

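Run:
```python
from h import *
s=arm.read_state(); c=cam('wrist',s)
im=cv2.imread('pics/w1.png')
P=np.array([onz(p,36,c)[:2] for p in [(282,124),(334,122.5),(337,226),(287,227.5)]]); print(P,P.mean(0))
for a,b in [(0,1),(1,2),(2,3),(3,0)]: print(np.linalg.norm(P[a]-P[b]))
d=(P[0]+P[1]-P[2]-P[3]); y=np.degrees(np.arctan2(d[1],d[0])); print(y)
to((*P.mean(0),100),y); to((*P.mean(0),8),y)
K=cv2.resize(im[100:250,250:370],(480,600),interpolation=cv2.INTER_CUBIC); cv2.imwrite('pics/w1c.png',K)
```

```text
[[527.05 378.53]
 [557.61 337.07]
 [471.37 271.43]
 [439.4  314.48]] [498.86 325.38]
51.50138423082058
108.37157648738798
53.621648390473624
108.56406110752741
36.71647164062192
slide [ -0.42  -5.94 130.55] dr [-0.    0.01 -0.24]
slide [ -0.29  -5.95 222.55] dr [-0.    0.01 -0.24]
```

View pics/w1c.png

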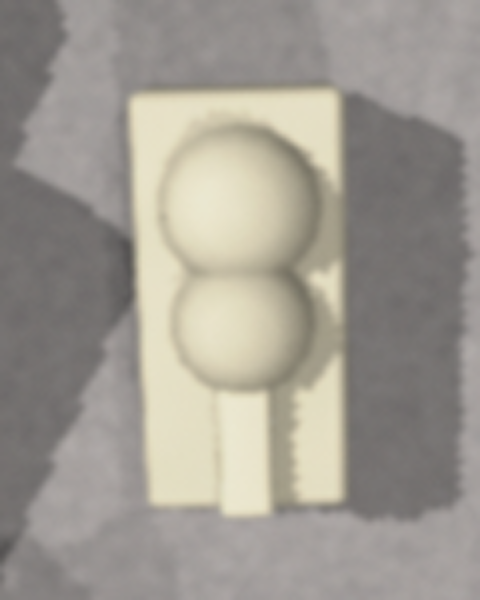

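>>> step_arm(motion=[{"slide": [0,-3,40],"dr": [0,0,-0.24],"jaw": 85},{"slide": [0,-6,85],"dr": [0,0,-0.24],"jaw": 85},{"slide": [0,-6,130],"dr": [0,0,-0.24],"jaw": 85},{"slide": [0,-6,170],"dr": [0,0,-0.24],"jaw": 85},{"slide": [0,-6,200],"dr": [0,0,-0.24],"jaw": 85},{"slide": [0,-6,216],"dr": [0,0,-0.24],"jaw": 85},{"slide": [0,-6,224],"dr": [0,0,-0.24],"jaw": 85},{"slide": [0,-6,226],"dr": [0,0,-0.24],"jaw": 85}])

```text
clock: 2.15
position: [498.7, 327.9, 5.7]
ee_rot: [0.949, 0.317, 0.0, -0.0]
contact_force: [0.2, -0.6, 0.3]
gripper_width: 85.0
grasp_force: 0.0
```

>>> step_arm(motion=[{"jaw": 54},{"jaw": 50},{"jaw": 45},{"jaw": 40},{"jaw": 40},{"jaw": 40},{"jaw": 40},{"jaw": 40}])

```text
$.motion[0]: bad value
```

Run:
```python
from h import *
s=arm.read_state(); print(s['clock'],s['position'],s['contact_force'],s['gripper_width'],s['grasp_force'],R.from_quat(s['ee_rot']).as_euler('ZYX',degrees=True))
to((520,200,330),20)
```

```text
2.15 [498.69 327.93   5.71] [ 0.24 -0.61  0.31] 85.00766442763566 0.0 [  36.93   -0.06 -179.99]
slide [ -59.52  115.03 -324.36] dr [-0.   -0.01  2.12]
```

>>> step_arm(motion=[{"slide": [-1,2,1],"dr": [0,0,0],"jaw": 60},{"slide": [-1,2,1],"dr": [0,0,0],"jaw": 55},{"slide": [-1,2,1],"dr": [0,0,0],"jaw": 50},{"slide": [-1,2,1],"dr": [0,0,0],"jaw": 45},{"slide": [-1,2,1],"dr": [0,0,0],"jaw": 40},{"slide": [-1,2,1],"dr": [0,0,0],"jaw": 40},{"slide": [-1,2,1],"dr": [0,0,0],"jaw": 40},{"slide": [-1,2,1],"dr": [0,0,0],"jaw": 40}])

```text
clock: 3.15
position: [499.6, 325.4, 5.6]
ee_rot: [0.949, 0.317, 0.001, -0.0]
contact_force: [-1.0, -2.1, 5.9]
gripper_width: 53.5
grasp_force: 65.7
```

Run:
```python
from h import *
s=arm.read_state(); print(s['clock'],s['position'],s['contact_force'],s['gripper_width'],s['grasp_force'],R.from_quat(s['ee_rot']).as_euler('ZYX',degrees=True))
to((450,30,300),6)
```

```text
3.15 [499.63 325.37   5.62] [-1.04 -2.1   5.91] 53.45110988191228 65.69634675979614 [ 36.92  -0.1  179.99]
slide [-216.56  206.39 -294.74] dr [-0.   -0.01  3.86]
```

>>> step_arm(motion=[{"slide": [0,0,-10],"dr": [0,0,0],"jaw": 40},{"slide": [0,0,-35],"dr": [0,0,0],"jaw": 40},{"slide": [0,0,-80],"dr": [0,0,0],"jaw": 40},{"slide": [0,0,-130],"dr": [0,0,0],"jaw": 40},{"slide": [0,0,-180],"dr": [0,0,0],"jaw": 40},{"slide": [-10,20,-225],"dr": [0,0,0.5],"jaw": 40},{"slide": [-30,45,-265],"dr": [0,0,1],"jaw": 40},{"slide": [-60,75,-290],"dr": [0,0,1.5],"jaw": 40}])

```text
clock: 4.15
position: [495.8, 228.7, 295.8]
ee_rot: [0.977, 0.215, 0.001, -0.001]
contact_force: [0.2, -0.1, -3.7]
gripper_width: 53.3
grasp_force: 64.5
```

```bash
python3 -c "
from h import *
to((530,0,300),6)"
```

```text
slide [-64.93 221.94  -4.52] dr [-0.01 -0.01  2.35]
```

>>> step_arm(motion=[{"slide": [-10,35,-1],"dr": [0,0,0.4],"jaw": 40},{"slide": [-22,77,-2],"dr": [0,0,0.8],"jaw": 40},{"slide": [-36,125,-3],"dr": [0,0,1.3],"jaw": 40},{"slide": [-48,168,-4],"dr": [0,0,1.8],"jaw": 40},{"slide": [-58,200,-4],"dr": [0,0,2.2],"jaw": 40},{"slide": [-64,218,-4],"dr": [0,0,2.35],"jaw": 40},{"slide": [-65,222,-4],"dr": [0,0,2.35],"jaw": 40},{"slide": [-65,222,-4],"dr": [0,0,2.35],"jaw": 40}])

```text
clock: 5.15
position: [530.4, 0.8, 298.0]
ee_rot: [0.999, 0.053, -0.0, -0.0]
contact_force: [-0.1, -0.5, -4.4]
gripper_width: 53.1
grasp_force: 64.6
```

Run:
```python
from h import *
import json
s=arm.read_state(); im=optics.get_image('wrist'); cv2.imwrite('pics/w2.png',im)
json.dump({k:list(map(float,s[k])) for k in('position','ee_rot')},open('w2.json','w'))
print(s['position'],s['ee_rot'])
h=cv2.cvtColor(im,cv2.COLOR_BGR2HSV); m=((h[...,0]>5)&(h[...,0]<18)&(h[...,1]>150)).astype(np.uint8)
n,l,st,ce=cv2.connectedComponentsWithStats(m)
for i in range(1,n):
    if st[i,4]>200: print(st[i],ce[i],cv2.boxPoints(cv2.minAreaRect(np.argwhere(l==i)[:,::-1].astype(np.float32))).tolist())
```

```text
[530.37   0.8  298.03] [ 1.    0.05 -0.   -0.  ]
[ 234   33   41  106 2410] [254.42  83.32] [[233.15249633789062, 35.55712890625], [257.67047119140625, 30.7601318359375], [277.87847900390625, 134.04551696777344], [253.36050415039062, 138.84251403808594]]
[ 378   48   50  111 2625] [401.9   96.09] [[369.5779113769531, 149.95848083496094], [401.5623474121094, 44.866783142089844], [428.7405700683594, 53.13841247558594], [396.7561340332031, 158.2301025390625]]
```

View pics/w2.png

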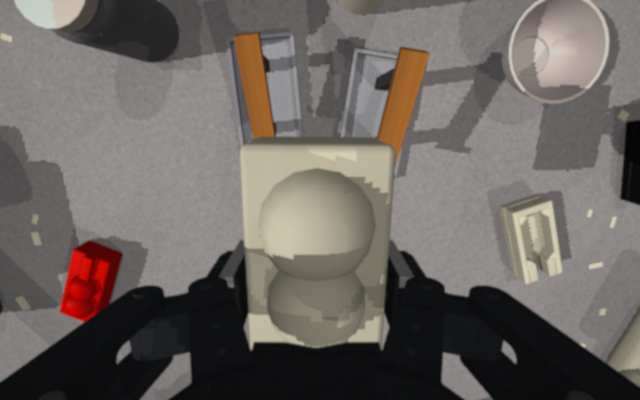

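```bash
python3 -c "
from h import *
to((450,0,275),6,20)"
```

```text
slide [-80.04  -7.53  23.14] dr [-0.01  2.5   0.02]
```

>>> step_arm(motion=[{"slide": [-10,-1,3],"dr": [0,0.3,0],"jaw": 40},{"slide": [-25,-2,7],"dr": [0,0.8,0],"jaw": 40},{"slide": [-43,-4,12],"dr": [0,1.4,0],"jaw": 40},{"slide": [-60,-6,17],"dr": [0,1.9,0],"jaw": 40},{"slide": [-74,-7,21],"dr": [0,2.3,0],"jaw": 40},{"slide": [-80,-8,23],"dr": [0,2.5,0],"jaw": 40},{"slide": [-80,-8,23],"dr": [0,2.5,0],"jaw": 40},{"slide": [-80,-8,23],"dr": [0,2.5,0],"jaw": 40}])

```text
clock: 6.2
position: [450.7, 0.5, 275.8]
ee_rot: [0.983, 0.053, 0.174, -0.009]
contact_force: [0.1, 0.4, -2.6]
gripper_width: 52.5
grasp_force: 64.6
```

Run:
```python
from h import *
import json
s=arm.read_state(); im=optics.get_image('wrist'); cv2.imwrite('pics/w3.png',im)
json.dump({k:list(map(float,s[k])) for k in('position','ee_rot')},open('w3.json','w'))
print(s['position'],s['ee_rot'])
cv2.imwrite('pics/w3c.png',cv2.resize(im[0:200,200:460],(780,600),interpolation=cv2.INTER_CUBIC))
```

```text
[450.65   0.46 275.82] [ 0.98  0.05  0.17 -0.01]
```

View pics/w3c.png

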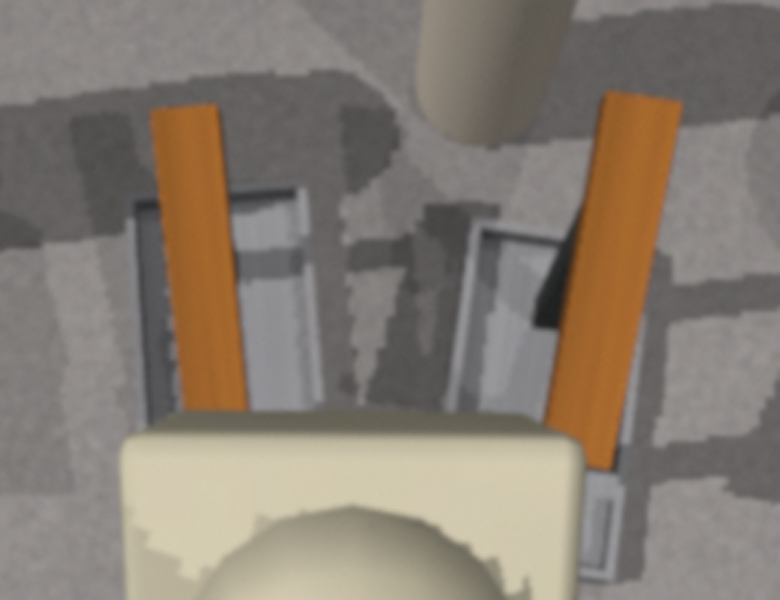

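```bash
cat > fit.py <<'E'
from h import *
import json
from scipy.optimize import least_squares
t=cam('top'); w2,w3=[cam('wrist',json.load(open(f))) for f in('w2.json','w3.json')]
T=lambda x,y:(t,np.array([x/6+250,y/6+130])); W=lambda x,y:(w3,np.array([x/3+200,y/3])); V=lambda x,y:(w2,np.array([x,y],float))
# far corners (+y is left), near corners of stop (top view), edge points, tray corners
D={'low':(85,[(T(130,168),'FL'),(T(172,162),'FR'),(T(172,382),'NL'),(T(214,374),'NR'),(W(152,110),'FL'),(W(217,103),'FR'),(W(182,408),'L'),(W(247,408),'R'),(V(233.5,36),'FL'),(V(258,33),'FR'),
 (W(133,203),'tFL'),(W(305,188),'tFR'),(T(143,450),'tNL'),(T(285,420),'tNR')]),
'tall':(125,[(T(413,153),'FL'),(T(458,152),'FR'),(T(407,376),'NL'),(T(455,376),'NR'),(W(606,93),'FL'),(W(682,100),'FR'),(W(547,425),'L'),(W(620,425),'R'),(V(400.5,48),'FL'),(V(429,52),'FR'),
 (W(478,222),'tFL'),(T(357,443),'tNL'),(T(505,443),'tNR'),(W(615,580),'tNR')])}
a=np.radians(20)
for n,(H,ob) in D.items():
    def res(p,full=False):
        x,y,yaw,L=p[:4]; k=4; out=[]
        for (c,px),m in ob:
            sy=1 if m[-1]=='L' else -1
            if m[0]=='t': q=[75 if m[1]=='F' else -75,40*sy,14]
            else:
                if m[0]=='F': s,h=L,0
                elif m[0]=='N': s,h=-63,12
                else: s,h=p[k],0; k+=1
                q=[s*np.cos(a)-h*np.sin(a),12*sy,H+s*np.sin(a)+h*np.cos(a)]
            P=R.from_euler('z',yaw).apply(q)+[x,y,0]
            out.append(proj(P,c)-px)
        return np.array(out).ravel()
    r=least_squares(res,[600,68 if n=='low' else -68,.1,55,-20,-20],loss='soft_l1',x_scale=[10,10,.1,10,10,10])
    print(n,r.x[:4],np.degrees(r.x[2]),'\n',np.c_[[m for _,m in ob],np.round(r.fun.reshape(-1,2),1)] if 0 else [(m,*np.round(v,1)) for (_,m),v in zip(ob,res(r.x).reshape(-1,2))])
E
python3 fit.py
```

```text
low [598.76  69.28   0.19  63.28] 10.768024027775423 
 [('FL', np.float64(-0.8), np.float64(0.3)), ('FR', np.float64(-0.3), np.float64(-0.2)), ('NL', np.float64(0.2), np.float64(4.0)), ('NR', np.float64(0.6), np.float64(3.8)), ('FL', np.float64(-0.7), np.float64(-0.8)), ('FR', np.float64(0.6), np.float64(-0.4)), ('L', np.float64(0.4), np.float64(-0.0)), ('R', np.float64(0.4), np.float64(-0.0)), ('FL', np.float64(-0.3), np.float64(0.3)), ('FR', np.float64(0.8), np.float64(0.8)), ('tFL', np.float64(-2.5), np.float64(-1.0)), ('tFR', np.float64(0.6), np.float64(-0.9)), ('tNL', np.float64(-1.2), np.float64(0.6)), ('tNR', np.float64(-1.1), np.float64(0.8))]
tall [596.96 -66.97  -0.02  59.92] -1.4094903691976457 
 [('FL', np.float64(-0.8), np.float64(-0.3)), ('FR', np.float64(-0.4), np.float64(-0.1)), ('NL', np.float64(-0.3), np.float64(2.6)), ('NR', np.float64(-0.5), np.float64(2.7)), ('FL', np.float64(-0.4), np.float64(-1.4)), ('FR', np.float64(-0.0), np.float64(-0.1)), ('L', np.float64(0.3), np.float64(0.0)), ('R', np.float64(0.5), np.float64(0.1)), ('FL', np.float64(0.8), np.float64(0.5)), ('FR', np.float64(0.5), np.float64(0.9)), ('tFL', np.float64(-2.7), np.float64(-1.5)), ('tNL', np.float64(-0.6), np.float64(-0.3)), ('tNR', np.float64(-1.0), np.float64(0.0)), ('tNR', np.float64(0.2), np.float64(-0.4))]
```

```bash
sed -i "s/s,h=-63,12/s,h=-55,0/; s/(W(620,425),'R')/(W(620,425),'R'),(W(612,470),'NR')/" fit.py; python3 fit.py | sed 's/np.float64//g'
```

```text
low [598.38  69.1    0.19  63.67] 10.860260991868266 
 [('FL', (-0.8), (0.3)), ('FR', (-0.3), (-0.2)), ('NL', (-0.2), (1.0)), ('NR', (0.2), (0.8)), ('FL', (-0.7), (-0.8)), ('FR', (0.6), (-0.4)), ('L', (0.5), (-0.1)), ('R', (0.6), (-0.1)), ('FL', (-0.3), (0.3)), ('FR', (0.8), (0.8)), ('tFL', (-2.5), (-0.7)), ('tFR', (0.6), (-0.6)), ('tNL', (-1.1), (0.7)), ('tNR', (-1.0), (0.9))]
tall [596.27 -66.86  -0.02  60.57] -1.4185634208857 
 [('FL', (-0.8), (-0.3)), ('FR', (-0.5), (-0.0)), ('NL', (-0.3), (-0.4)), ('NR', (-0.6), (-0.3)), ('FL', (-0.5), (-1.4)), ('FR', (-0.0), (-0.2)), ('L', (0.2), (0.0)), ('R', (0.5), (0.1)), ('NR', (0.3), (0.2)), ('FL', (0.7), (0.6)), ('FR', (0.4), (1.0)), ('tFL', (-2.8), (-1.0)), ('tNL', (-0.6), (-0.1)), ('tNR', (-1.0), (0.2)), ('tNR', (0.0), (0.1))]
```

```bash
cat >> h.py <<'E'
ST={'low':(598.4,69.1,85,10.9),'tall':(596.3,-66.9,125,-1.4)}
def place(n,clear,along,up,off):
    "TCP so that the underside is clear above beam, along mm up from stop; up/off: TCP over underside / TCP ahead of centre"
    x,y,z,yaw=ST[n]; F=R.from_euler('ZYX',[yaw,-20,0],degrees=True)
    p=np.array([x,y,z])+F.apply([along+off,0,clear+up]); print(n,clear,p); to(p,yaw,20)
E
python3 -c "
from h import *
place('low',50,3,5.6,.6)
place('low',3,3,5.6,.6)"
```

```text
low 50 [583.05  66.14 138.48]
slide [ 83.16 -51.2  176.37] dr [ 0.2  -0.   -0.56]
low 3 [598.83  69.18  94.31]
slide [ 83.1  -52.53 223.35] dr [ 0.2  -0.   -0.56]
```

>>> step_arm(motion=[{"slide": [10,-8,10],"dr": [0.1,0,-0.2],"jaw": 40},{"slide": [30,-20,30],"dr": [0.2,0,-0.4],"jaw": 40},{"slide": [55,-35,62],"dr": [0.2,0,-0.56],"jaw": 40},{"slide": [74,-46,100],"dr": [0.2,0,-0.56],"jaw": 40},{"slide": [82,-51,135],"dr": [0.2,0,-0.56],"jaw": 40},{"slide": [83,-51,160],"dr": [0.2,0,-0.56],"jaw": 40},{"slide": [83,-51,174],"dr": [0.2,0,-0.56],"jaw": 40},{"slide": [83,-51,176],"dr": [0.2,0,-0.56],"jaw": 40}])

```text
clock: 7.25
position: [582.3, 65.0, 137.2]
ee_rot: [0.981, 0.093, 0.172, -0.016]
contact_force: [-0.9, -0.6, -3.4]
gripper_width: 52.7
grasp_force: 64.5
```

>>> step_arm(motion=[{"slide": [0,0,0],"dr": [0,0,0],"jaw": 40},{"slide": [0,0,3],"dr": [0,0,0],"jaw": 40},{"slide": [0,0,9],"dr": [0,0,0],"jaw": 40},{"slide": [0,0,16],"dr": [0,0,0],"jaw": 40},{"slide": [0,0,23],"dr": [0,0,0],"jaw": 40},{"slide": [0,0,28],"dr": [0,0,0],"jaw": 40},{"slide": [0,0,30],"dr": [0,0,0],"jaw": 40},{"slide": [0,0,30],"dr": [0,0,0],"jaw": 40}])

```text
clock: 8.25
position: [592.2, 67.1, 109.9]
ee_rot: [0.98, 0.093, 0.173, -0.016]
contact_force: [0.6, -0.4, -3.1]
gripper_width: 52.6
grasp_force: 64.5
```

```bash
python3 -c "
from h import *
print(arm.read_state()['contact_force'])
place('low',5,3,5.6,.6)
im=optics.get_image('side'); cv2.imwrite('pics/s1.png',cv2.resize(im[180:300,230:390],(800,600),interpolation=cv2.INTER_CUBIC))"
```

```text
[ 0.56 -0.43 -3.14]
low 5 [598.16  69.05  96.19]
slide [ 1.14 -0.78 15.03] dr [ 0.01  0.   -0.  ]
```

View pics/s1.png

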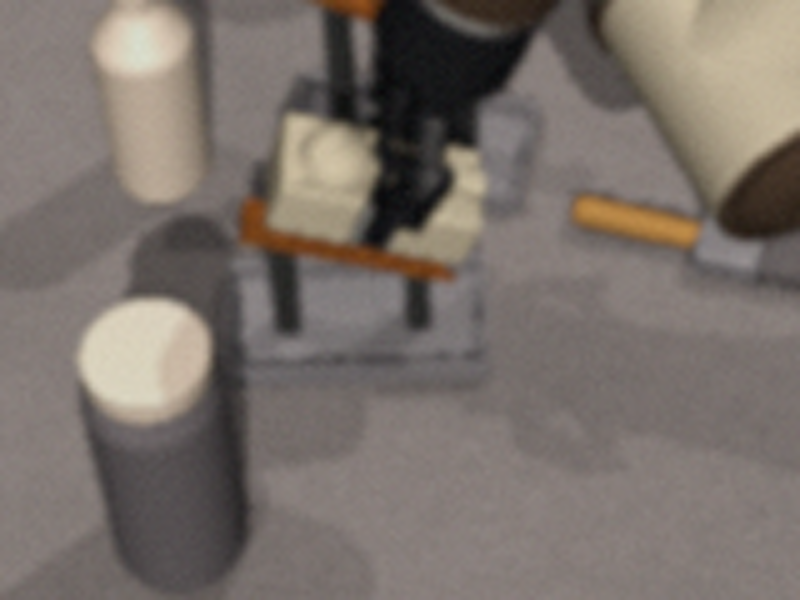

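>>> step_arm(motion=[{"slide": [1,-1,2],"dr": [0,0,0],"jaw": 40},{"slide": [1,-1,5],"dr": [0,0,0],"jaw": 40},{"slide": [1,-1,9],"dr": [0,0,0],"jaw": 40},{"slide": [1,-1,12],"dr": [0,0,0],"jaw": 40},{"slide": [1,-1,14],"dr": [0,0,0],"jaw": 40},{"slide": [1,-1,15],"dr": [0,0,0],"jaw": 40},{"slide": [1,-1,16],"dr": [0,0,0],"jaw": 40},{"slide": [1,-1,16],"dr": [0,0,0],"jaw": 40}])

```text
clock: 9.3
position: [598.4, 69.4, 95.5]
ee_rot: [0.98, 0.093, 0.173, -0.016]
contact_force: [0.7, -0.6, -3.4]
gripper_width: 53.1
grasp_force: 64.6
```

```bash
python3 -c "
from h import *
print(arm.read_state()['contact_force'])
place('low',0,3,5.6,.6)"
```

```text
[ 0.71 -0.62 -3.4 ]
low 0 [599.84  69.38  91.49]
slide [-0.06  0.3   4.21] dr [ 0. -0. -0.]
```

>>> step_arm(motion=[{"slide": [0,0,0.4],"dr": [0,0,0],"jaw": 40},{"slide": [0,0,0.8],"dr": [0,0,0],"jaw": 40},{"slide": [0,0,1.2],"dr": [0,0,0],"jaw": 40},{"slide": [0,0,1.6],"dr": [0,0,0],"jaw": 40},{"slide": [0,0,2],"dr": [0,0,0],"jaw": 40},{"slide": [0,0,2.4],"dr": [0,0,0],"jaw": 40},{"slide": [0,0,2.7],"dr": [0,0,0],"jaw": 40},{"slide": [0,0,3],"dr": [0,0,0],"jaw": 40}])

```text
clock: 10.3
position: [599.4, 69.6, 92.7]
ee_rot: [0.98, 0.093, 0.173, -0.016]
contact_force: [0.6, 0.6, -2.8]
gripper_width: 53.0
grasp_force: 64.5
```

>>> step_arm(motion=[{"slide": [0,0,0.2],"dr": [0,0,0],"jaw": 40},{"slide": [0,0,0.4],"dr": [0,0,0],"jaw": 40},{"slide": [0,0,0.6],"dr": [0,0,0],"jaw": 40},{"slide": [0,0,0.8],"dr": [0,0,0],"jaw": 40},{"slide": [0,0,1.0],"dr": [0,0,0],"jaw": 40},{"slide": [0,0,1.2],"dr": [0,0,0],"jaw": 40},{"slide": [0,0,1.2],"dr": [0,0,0],"jaw": 40},{"slide": [0,0,1.2],"dr": [0,0,0],"jaw": 40}])

```text
clock: 11.3
position: [599.8, 69.7, 91.5]
ee_rot: [0.98, 0.093, 0.173, -0.016]
contact_force: [1.3, 0.3, -1.9]
gripper_width: 53.1
grasp_force: 64.6
```

>>> step_arm(motion=[{"slide": [0,0,0.2],"dr": [0,0,0],"jaw": 40},{"slide": [0,0,0.4],"dr": [0,0,0],"jaw": 40},{"slide": [0,0,0.6],"dr": [0,0,0],"jaw": 40},{"slide": [0,0,0.8],"dr": [0,0,0],"jaw": 40},{"slide": [0,0,1.0],"dr": [0,0,0],"jaw": 40},{"slide": [0,0,1.0],"dr": [0,0,0],"jaw": 40},{"slide": [0,0,1.0],"dr": [0,0,0],"jaw": 40},{"slide": [0,0,1.0],"dr": [0,0,0],"jaw": 40}])

```text
clock: 12.3
position: [600.1, 69.7, 90.6]
ee_rot: [0.98, 0.093, 0.173, -0.016]
contact_force: [2.8, -0.1, -2.2]
gripper_width: 53.4
grasp_force: 64.6
```

>>> step_arm(motion=[{"slide": [0,0,0.2],"dr": [0,0,0],"jaw": 40},{"slide": [0,0,0.4],"dr": [0,0,0],"jaw": 40},{"slide": [0,0,0.6],"dr": [0,0,0],"jaw": 40},{"slide": [0,0,0.8],"dr": [0,0,0],"jaw": 40},{"slide": [0,0,1.0],"dr": [0,0,0],"jaw": 40},{"slide": [0,0,1.0],"dr": [0,0,0],"jaw": 40},{"slide": [0,0,1.0],"dr": [0,0,0],"jaw": 40},{"slide": [0,0,1.0],"dr": [0,0,0],"jaw": 40}])

```text
clock: 13.3
position: [600.2, 69.7, 90.5]
ee_rot: [0.98, 0.093, 0.173, -0.016]
contact_force: [-5.2, 0.7, 7.2]
gripper_width: 53.0
grasp_force: 66.0
```

```bash
python3 -c "
from h import *
s=arm.read_state()
print(s['contact_force'],s['wrist_torque'],s['position'])
im=optics.get_image('wrist'); cv2.imwrite('pics/w4.png',im)
im=optics.get_image('side'); cv2.imwrite('pics/s2.png',cv2.resize(im[200:270,260:345],(728,600),interpolation=cv2.INTER_CUBIC))"
```

```text
[-5.22  0.68  7.22] [0.24 1.24 0.14] [600.18  69.71  90.53]
```

View pics/s2.png

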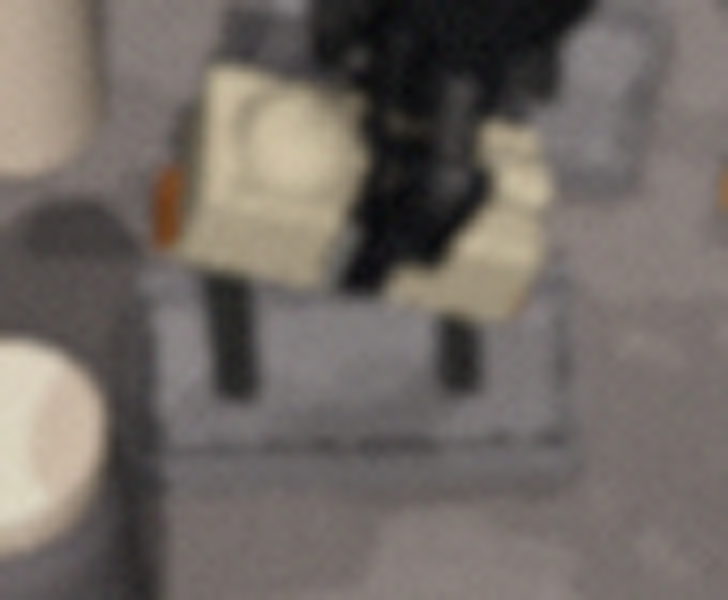

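>>> step_arm(motion=[{"slide": [0,0,-0.5],"dr": [0,0,0],"jaw": 52},{"slide": [0,0,-0.5],"dr": [0,0,0],"jaw": 55},{"slide": [0,0,-0.5],"dr": [0,0,0],"jaw": 58},{"slide": [0,0,-0.5],"dr": [0,0,0],"jaw": 62},{"slide": [0,0,-0.5],"dr": [0,0,0],"jaw": 66},{"slide": [0,0,-0.5],"dr": [0,0,0],"jaw": 70},{"slide": [0,0,-0.5],"dr": [0,0,0],"jaw": 74},{"slide": [0,0,-0.5],"dr": [0,0,0],"jaw": 74}])

```text
clock: 14.4
position: [600.2, 69.7, 90.1]
ee_rot: [0.98, 0.093, 0.173, -0.016]
contact_force: [0.3, -1.1, 0.7]
gripper_width: 74.2
grasp_force: 0.0
```

>>> step_arm(motion=[{"slide": [0,0,-5],"dr": [0,0,0],"jaw": 76},{"slide": [0,0,-15],"dr": [0,0,0],"jaw": 76},{"slide": [0,0,-35],"dr": [0,0,0],"jaw": 76},{"slide": [0,0,-65],"dr": [0,0,0],"jaw": 80},{"slide": [0,0,-105],"dr": [0,0,0],"jaw": 85},{"slide": [0,0,-140],"dr": [0,0,0],"jaw": 85},{"slide": [0,0,-160],"dr": [0,0,0],"jaw": 85},{"slide": [0,0,-160],"dr": [0,0,0],"jaw": 85}])

```text
clock: 15.4
position: [546.8, 59.8, 243.1]
ee_rot: [0.98, 0.093, 0.175, -0.017]
contact_force: [1.1, 0.4, -0.1]
gripper_width: 85.3
grasp_force: 0.0
```

```bash
cat > look.py <<'E'
# whitish blobs in the wrist picture; corners of the mould top face by minAreaRect, saved with pose
import sys,json
from h import *
n=sys.argv[1]; s=arm.read_state(); im=optics.get_image('wrist'); cv2.imwrite(f'pics/{n}.png',im)
json.dump({k:list(map(float,s[k])) for k in('position','ee_rot')},open(n+'.json','w'))
print(s['clock'],s['position'])
E
python3 look.py w5; python3 -c "
from h import *
to((480,-260,260),-20)"
```

```text
15.4 [546.79  59.84 243.1 ]
slide [-111.26  301.36  -60.78] dr [-0.68 -2.45  3.82]
```

View pics/w5.png

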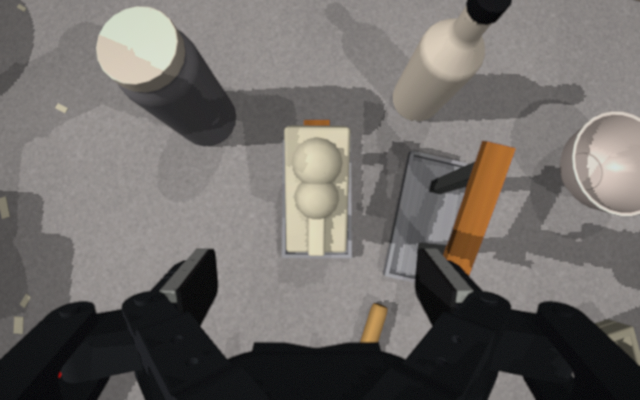

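Run:
```python
from h import *
import json
c=cam('wrist',json.load(open('w5.json'))); x,y,z,yaw=ST['low']; F=R.from_euler('ZYX',[yaw,-20,0],degrees=True)
for v in [(55,27),(55,-27),(-55,-27),(-55,27)]: print(proj(F.apply([*v,36])+[x,y,z],c))
print('beam far',proj(F.apply([62,0,0])+[x,y,z],c))
to((460,-303,230),26)
```

```text
[283.97 131.74]
[350.88 131.75]
[347.63 257.63]
[286.95 257.62]
beam far [317.29 121.66]
slide [-147.62  339.83  -42.16] dr [ 0.33 -2.5  -1.87]
```

>>> step_arm(motion=[{"slide": [-15,35,-15],"dr": [0,-0.3,-0.2],"jaw": 85},{"slide": [-40,88,-30],"dr": [0.1,-0.8,-0.5],"jaw": 85},{"slide": [-64,142,-40],"dr": [0.15,-1.2,-0.8],"jaw": 85},{"slide": [-88,197,-42],"dr": [0.2,-1.6,-1.1],"jaw": 85},{"slide": [-110,252,-42],"dr": [0.25,-2,-1.4],"jaw": 85},{"slide": [-132,303,-42],"dr": [0.3,-2.3,-1.7],"jaw": 85},{"slide": [-148,340,-42],"dr": [0.33,-2.5,-1.87],"jaw": 85},{"slide": [-148,340,-42],"dr": [0.33,-2.5,-1.87],"jaw": 85}])

```text
clock: 16.45
position: [458.7, -305.1, 226.5]
ee_rot: [0.975, 0.223, -0.003, -0.001]
contact_force: [-0.5, 1.4, -0.5]
gripper_width: 84.8
grasp_force: 0.0
```

```bash
python3 look.py w6
python3 - <<'E'
from h import *
import json
s=json.load(open('w6.json')); c=cam('wrist',s); im=cv2.imread('pics/w6.png')
e=proj([460,-303,36],c); print(e,R.from_quat(s['ee_rot']).as_euler('ZYX',degrees=True))
h=cv2.cvtColor(im,cv2.COLOR_BGR2HSV); print('hsv near',h[int(e[1])-60:int(e[1])+61:10,int(e[0])].tolist()); print('row',h[int(e[1]),int(e[0])-50:int(e[0])+51:8].tolist())
E
```

```text
16.45 [ 458.68 -305.05  226.49]
[315.44 174.39] [  25.74    0.33 -179.79]
hsv near [[0, 8, 127], [23, 42, 211], [23, 41, 130], [23, 40, 148], [23, 42, 151], [23, 40, 148], [23, 40, 147], [23, 40, 145], [24, 44, 145], [25, 40, 145], [23, 44, 146], [6, 9, 144], [9, 12, 152]]
row [[9, 12, 147], [9, 12, 148], [13, 12, 145], [19, 16, 129], [23, 39, 163], [23, 40, 146], [23, 40, 147], [23, 40, 205], [23, 41, 180], [24, 40, 213], [8, 10, 100], [0, 7, 104], [15, 10, 106]]
```

Run:
```python
from h import *
import json
s=json.load(open('w6.json')); c=cam('wrist',s); im=cv2.imread('pics/w6.png')
h=cv2.cvtColor(im,cv2.COLOR_BGR2HSV); m=((h[...,1]>27)&(h[...,0]>17)&(h[...,0]<30)).astype(np.uint8); m[:,:240]=0;m[:,400:]=0;m[:80]=0;m[245:]=0
n,l,st,ce=cv2.connectedComponentsWithStats(m); i=1+st[1:,4].argmax(); print(st[i],ce[i])
k=(l==i).astype(np.uint8)
print(cv2.boxPoints(cv2.minAreaRect(np.argwhere(k)[:,::-1].astype(np.float32))))
for r in range(st[i,1]-1,st[i,1]+st[i,3]+1,6):
    v=np.where(k[r])[0]
    if len(v): print(r,v.min(),v.max(),h[r,v[::5],2].tolist())
```

```text
[ 290  120   56  107 5623] [316.67 171.41]
[[290. 226.]
 [290. 120.]
 [345. 120.]
 [345. 226.]]
125 290 345 [177, 212, 208, 210, 210, 211, 209, 210, 210, 210, 216, 120]
131 290 344 [177, 209, 217, 194, 131, 135, 137, 137, 204, 214, 218]
137 290 344 [177, 210, 221, 150, 141, 136, 142, 130, 184, 220, 217]
143 290 344 [178, 209, 140, 146, 148, 148, 170, 196, 170, 166, 217]
149 290 344 [177, 210, 140, 148, 149, 150, 197, 215, 177, 165, 216]
155 290 344 [174, 208, 141, 149, 150, 151, 186, 215, 177, 166, 213]
161 290 344 [160, 207, 141, 149, 148, 148, 183, 212, 175, 159, 213]
167 290 343 [161, 210, 142, 148, 147, 147, 182, 212, 175, 165, 213]
173 290 343 [156, 209, 141, 147, 147, 148, 182, 210, 173, 164, 215]
179 290 343 [154, 210, 140, 146, 146, 145, 170, 185, 169, 166, 212]
185 290 343 [147, 212, 114, 148, 147, 145, 157, 185, 168, 173, 211]
191 291 342 [183, 198, 92, 136, 147, 140, 177, 185, 155, 202, 190]
197 290 342 [143, 214, 220, 98, 138, 144, 122, 139, 178, 220, 211]
203 291 342 [182, 210, 212, 203, 141, 138, 107, 205, 210, 220, 187]
209 291 342 [183, 207, 217, 211, 140, 144, 104, 217, 212, 216, 184]
215 291 342 [187, 208, 217, 210, 140, 146, 117, 217, 211, 214, 176]
221 291 341 [184, 208, 211, 207, 178, 209, 177, 215]
```

Run:
```python
from h import *
import json
s=json.load(open('w6.json')); c=cam('wrist',s)
P=np.array([onz(p,36,c)[:2] for p in [(290.5,120.5),(345,120.5),(342.5,226),(291,226)]]); m=P.mean(0)
d=(P[0]+P[1]-P[2]-P[3]); y=np.degrees(np.arctan2(d[1],d[0])); print(m,y,np.linalg.norm(P-np.roll(P,1,0),axis=1))
to((*m,100),y); to((*m,5.5),y)
```

```text
[ 459.87 -305.08] 25.291008231216036 [109.01  53.16 108.96  54.54]
slide [  0.82   1.75 127.22] dr [-0.02  0.03  0.07]
slide [  1.27   2.02 221.72] dr [-0.02  0.03  0.07]
```

>>> step_arm(motion=[{"slide": [1,2,40],"dr": [0,0,0.05],"jaw": 85},{"slide": [1,2,85],"dr": [0,0,0.05],"jaw": 85},{"slide": [1,2,130],"dr": [0,0,0.05],"jaw": 85},{"slide": [1,2,167],"dr": [0,0,0.05],"jaw": 85},{"slide": [1,2,197],"dr": [0,0,0.05],"jaw": 85},{"slide": [1,2,212],"dr": [0,0,0.05],"jaw": 85},{"slide": [1,2,220],"dr": [0,0,0.05],"jaw": 85},{"slide": [1,2,221],"dr": [0,0,0.05],"jaw": 85}])

```text
clock: 17.5
position: [461.7, -304.8, 8.8]
ee_rot: [0.975, 0.222, -0.001, 0.001]
contact_force: [0.7, -0.3, -0.2]
gripper_width: 85.1
grasp_force: 0.0
```

```bash
python3 -c "
from h import *
print(arm.read_state()['contact_force'])
to((459.9,-305.1,5.5),25.3)"
```

```text
[ 0.66 -0.3  -0.21]
slide [-1.73 -0.53  3.28] dr [0.01 0.01 0.04]
```

>>> step_arm(motion=[{"slide": [-1,-0.5,2],"dr": [0,0,0],"jaw": 75},{"slide": [-1.5,-0.5,3],"dr": [0,0,0],"jaw": 60},{"slide": [-1.5,-0.5,3],"dr": [0,0,0],"jaw": 55},{"slide": [-1.5,-0.5,3],"dr": [0,0,0],"jaw": 50},{"slide": [-1.5,-0.5,3],"dr": [0,0,0],"jaw": 45},{"slide": [-1.5,-0.5,3],"dr": [0,0,0],"jaw": 40},{"slide": [-1.5,-0.5,3],"dr": [0,0,0],"jaw": 40},{"slide": [-1.5,-0.5,3],"dr": [0,0,0],"jaw": 40}])

```text
clock: 18.5
position: [460.0, -305.3, 6.1]
ee_rot: [0.975, 0.221, -0.001, 0.001]
contact_force: [-0.9, 0.7, 6.1]
gripper_width: 53.1
grasp_force: 65.2
```

>>> step_arm(motion=[{"slide": [0,0,-4],"dr": [0,0,0],"jaw": 40},{"slide": [0,0,-20],"dr": [0,0,0],"jaw": 40},{"slide": [0,0,-60],"dr": [0,0,0],"jaw": 40},{"slide": [0,0,-110],"dr": [0,0,0],"jaw": 40},{"slide": [0,0,-165],"dr": [0,0,0],"jaw": 40},{"slide": [0,0,-215],"dr": [0,0,0],"jaw": 40},{"slide": [0,0,-242],"dr": [0,0,0],"jaw": 40},{"slide": [0,0,-250],"dr": [0,0,0],"jaw": 40}])

```text
clock: 19.5
position: [460.4, -304.9, 257.9]
ee_rot: [0.975, 0.221, 0.001, 0.001]
contact_force: [-0.4, 0.6, -3.0]
gripper_width: 53.1
grasp_force: 64.5
```

```bash
python3 -c "
from h import *
place('tall',80,3,5.6,.4)"
```

```text
tall 80 [570.23 -66.26 206.6 ]
slide [ 202.05 -168.03   50.99] dr [-0.57  2.44  3.34]
```

>>> step_arm(motion=[{"slide": [15,-12,0],"dr": [-0.05,0.2,0.3],"jaw": 40},{"slide": [45,-37,2],"dr": [-0.14,0.6,0.8],"jaw": 40},{"slide": [82,-68,6],"dr": [-0.23,1,1.4],"jaw": 40},{"slide": [120,-100,15],"dr": [-0.34,1.5,2],"jaw": 40},{"slide": [155,-129,28],"dr": [-0.45,1.9,2.6],"jaw": 40},{"slide": [182,-152,40],"dr": [-0.52,2.2,3],"jaw": 40},{"slide": [198,-165,49],"dr": [-0.57,2.4,3.3],"jaw": 40},{"slide": [202,-168,51],"dr": [-0.57,2.44,3.34],"jaw": 40}])

```text
clock: 20.5
position: [567.7, -65.3, 201.2]
ee_rot: [0.986, -0.011, 0.169, 0.002]
contact_force: [-0.6, 0.3, -2.6]
gripper_width: 52.8
grasp_force: 64.2
```

```bash
python3 -c "
from h import *
place('tall',20,3,6.1,.1)"
```

```text
tall 20 [590.29 -66.75 150.59]
slide [ 4.52  0.9  55.24] dr [-0.    0.07  0.01]
```

>>> step_arm(motion=[{"slide": [2,0.5,3],"dr": [0,0.07,0],"jaw": 40},{"slide": [4,1,10],"dr": [0,0.07,0],"jaw": 40},{"slide": [4.5,1,21],"dr": [0,0.07,0],"jaw": 40},{"slide": [4.5,1,33],"dr": [0,0.07,0],"jaw": 40},{"slide": [4.5,1,44],"dr": [0,0.07,0],"jaw": 40},{"slide": [4.5,1,51],"dr": [0,0.07,0],"jaw": 40},{"slide": [4.5,1,55],"dr": [0,0.07,0],"jaw": 40},{"slide": [4.5,1,55],"dr": [0,0.07,0],"jaw": 40}])

```text
clock: 21.5
position: [592.5, -67.7, 153.5]
ee_rot: [0.984, -0.012, 0.176, 0.002]
contact_force: [-0.3, -0.1, -2.3]
gripper_width: 53.0
grasp_force: 64.3
```

```bash
python3 -c "
from h import *
print(arm.read_state()['contact_force'])
place('tall',3,3,6.1,.1)"
```

```text
[-0.35 -0.09 -2.28]
tall 3 [596.1  -66.9  134.61]
slide [-3.2  -0.88 18.97] dr [-0.01 -0.04 -0.  ]
```

>>> step_arm(motion=[{"slide": [-1.5,-0.5,3],"dr": [0,-0.04,0],"jaw": 40},{"slide": [-3,-1,7],"dr": [0,-0.04,0],"jaw": 40},{"slide": [-3,-1,12],"dr": [0,-0.04,0],"jaw": 40},{"slide": [-3,-1,15],"dr": [0,-0.04,0],"jaw": 40},{"slide": [-3,-1,17],"dr": [0,-0.04,0],"jaw": 40},{"slide": [-3,-1,17],"dr": [0,-0.04,0],"jaw": 40},{"slide": [-3,-1,17],"dr": [0,-0.04,0],"jaw": 40},{"slide": [-3,-1,17],"dr": [0,-0.04,0],"jaw": 40}])

```text
clock: 22.5
position: [595.7, -66.8, 137.0]
ee_rot: [0.985, -0.012, 0.174, 0.002]
contact_force: [0.1, -0.0, -3.0]
gripper_width: 52.8
grasp_force: 64.3
```

```bash
python3 -c "
from h import *
print(arm.read_state()['contact_force'])
place('tall',0,3,6.1,.1)"
```

```text
[ 0.15 -0.   -2.96]
tall 0 [597.13 -66.92 131.79]
slide [-0.42  0.12  5.35] dr [-0.01 -0.   -0.  ]
```

>>> step_arm(motion=[{"slide": [0,0,0.6],"dr": [0,0,0],"jaw": 40},{"slide": [0,0,1.2],"dr": [0,0,0],"jaw": 40},{"slide": [0,0,1.8],"dr": [0,0,0],"jaw": 40},{"slide": [0,0,2.4],"dr": [0,0,0],"jaw": 40},{"slide": [0,0,3],"dr": [0,0,0],"jaw": 40},{"slide": [0,0,3.5],"dr": [0,0,0],"jaw": 40},{"slide": [0,0,4],"dr": [0,0,0],"jaw": 40},{"slide": [0,0,4],"dr": [0,0,0],"jaw": 40}])

```text
clock: 23.5
position: [596.9, -66.8, 132.9]
ee_rot: [0.985, -0.012, 0.174, 0.002]
contact_force: [0.5, 0.3, -2.2]
gripper_width: 52.7
grasp_force: 64.3
```

>>> step_arm(motion=[{"slide": [0,0,0.2],"dr": [0,0,0],"jaw": 40},{"slide": [0,0,0.4],"dr": [0,0,0],"jaw": 40},{"slide": [0,0,0.6],"dr": [0,0,0],"jaw": 40},{"slide": [0,0,0.8],"dr": [0,0,0],"jaw": 40},{"slide": [0,0,1.0],"dr": [0,0,0],"jaw": 40},{"slide": [0,0,1.0],"dr": [0,0,0],"jaw": 40},{"slide": [0,0,1.0],"dr": [0,0,0],"jaw": 40},{"slide": [0,0,1.0],"dr": [0,0,0],"jaw": 40}])

```text
clock: 24.5
position: [597.3, -66.8, 132.2]
ee_rot: [0.985, -0.012, 0.174, 0.002]
contact_force: [-1.8, 1.2, -0.8]
gripper_width: 53.0
grasp_force: 64.4
```

>>> step_arm(motion=[{"slide": [0,0,0.2],"dr": [0,0,0],"jaw": 40},{"slide": [0,0,0.4],"dr": [0,0,0],"jaw": 40},{"slide": [0,0,0.6],"dr": [0,0,0],"jaw": 40},{"slide": [0,0,0.8],"dr": [0,0,0],"jaw": 40},{"slide": [0,0,0.8],"dr": [0,0,0],"jaw": 40},{"slide": [0,0,0.8],"dr": [0,0,0],"jaw": 40},{"slide": [0,0,0.8],"dr": [0,0,0],"jaw": 40},{"slide": [0,0,0.8],"dr": [0,0,0],"jaw": 40}])

```text
clock: 25.5
position: [597.4, -66.8, 132.1]
ee_rot: [0.985, -0.012, 0.174, 0.002]
contact_force: [-5.5, 1.7, 5.6]
gripper_width: 53.2
grasp_force: 65.7
```

>>> step_arm(motion=[{"slide": [0,0,-0.4],"dr": [0,0,0],"jaw": 52},{"slide": [0,0,-0.4],"dr": [0,0,0],"jaw": 55},{"slide": [0,0,-0.4],"dr": [0,0,0],"jaw": 58},{"slide": [0,0,-0.4],"dr": [0,0,0],"jaw": 62},{"slide": [0,0,-0.4],"dr": [0,0,0],"jaw": 66},{"slide": [0,0,-0.4],"dr": [0,0,0],"jaw": 70},{"slide": [0,0,-0.4],"dr": [0,0,0],"jaw": 74},{"slide": [0,0,-0.4],"dr": [0,0,0],"jaw": 74}])

```text
clock: 26.5
position: [597.5, -66.8, 131.7]
ee_rot: [0.985, -0.012, 0.174, 0.002]
contact_force: [-0.0, -0.1, -0.4]
gripper_width: 74.0
grasp_force: 0.0
```

>>> step_arm(motion=[{"slide": [0,0,-5],"dr": [0,0,0],"jaw": 76},{"slide": [0,0,-15],"dr": [0,0,0],"jaw": 76},{"slide": [0,0,-35],"dr": [0,0,0],"jaw": 76},{"slide": [0,0,-65],"dr": [0,0,0],"jaw": 80},{"slide": [0,0,-100],"dr": [0,0,0],"jaw": 85},{"slide": [-10,0,-130],"dr": [0,0,0],"jaw": 85},{"slide": [-20,0,-150],"dr": [0,0,0],"jaw": 85},{"slide": [-20,0,-150],"dr": [0,0,0],"jaw": 85}])

```text
clock: 27.5
position: [527.3, -65.1, 268.2]
ee_rot: [0.984, -0.012, 0.176, 0.001]
contact_force: [0.5, 0.7, 0.3]
gripper_width: 84.9
grasp_force: 0.0
```

```bash
sleep 0; python3 look.py w7a >/dev/null; python3 look.py w7
python3 - <<'E'
from h import *
import json
s=json.load(open('w7.json')); c=cam('wrist',s); im=cv2.imread('pics/w7.png')
h=cv2.cvtColor(im,cv2.COLOR_BGR2HSV)
m=((h[...,1]>27)&(h[...,1]<90)&(h[...,0]>17)&(h[...,0]<30)).astype(np.uint8); m[250:]=0
n,l,st,ce=cv2.connectedComponentsWithStats(m)
for i in range(1,n):
    if st[i,4]>2000: print(st[i],ce[i],cv2.boxPoints(cv2.minAreaRect(np.argwhere(l==i)[:,::-1].astype(np.float32))).tolist())
o=((h[...,0]>5)&(h[...,0]<18)&(h[...,1]>150)).astype(np.uint8)
n,l,st,ce=cv2.connectedComponentsWithStats(o)
for i in range(1,n):
    if st[i,4]>30: print('orange',st[i],ce[i])
for k in ST:
    x,y,z,yaw=ST[k]; F=R.from_euler('ZYX',[yaw,-20,0],degrees=True)
    for a in (0,3): print(k,a,[proj(F.apply([v[0]+a,v[1],36])+[x,y,z],c).round(1).tolist() for v in [(55,27),(55,-27),(-55,-27),(-55,27)]],proj(F.apply([61.5,0,0])+[x,y,z],c))
E
```

```text
27.55 [527.35 -65.12 266.89]
[ 281  100   71  136 8992] [315.67 165.3 ] [[280.9999694824219, 234.99996948242188], [280.9999694824219, 100.0], [350.9999694824219, 100.0], [350.9999694824219, 234.99996948242188]]
[ 127  114   94  124 7636] [175.5  174.21] [[125.66946411132812, 126.00923156738281], [190.75357055664062, 106.28678894042969], [226.32968139648438, 223.68797302246094], [161.24557495117188, 243.41041564941406]]
low 0 [[126.2, 130.6], [184.6, 117.4], [218.0, 231.3], [164.2, 242.9]] [167.5  116.36]
low 3 [[125.1, 127.2], [183.6, 114.1], [217.2, 228.5], [163.2, 240.1]] [167.5  116.36]
tall 0 [[281.8, 103.9], [352.5, 103.9], [349.0, 238.9], [285.1, 238.9]] [317.1   97.03]
tall 3 [[281.7, 99.8], [352.6, 99.9], [349.0, 235.6], [285.0, 235.5]] [317.1   97.03]
```

```bash
python3 -c "
from bench import arm
print(arm.job_done())"
```

```text
the job is handed in; nothing more can be done
None
```

Job handed in at about 27.6 s of the 64 s: the domed half is on the low stand and the hollow half on the tall one, both pour end downhill. The wrist camera puts each about 3 mm from the stop and within roughly 1–2 mm of the beam's centre line. I kept clear of the bystanders but did not re-measure them, and the hand-in gave no verdict.

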